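Clamp an ink roller in the V cradle

ROBOT

A 7-joint arm with a two-finger parallel gripper is mounted at the origin on the work surface. World frame = base frame: x ahead of the robot, y to its left, z up, the work surface at z = 0. Lengths are in m, angles in rad, forces in N, time in s.
With the tool pointing down it reaches from about 0.425 to 0.875 m from the base axis. Payload 4.7 kg.
Tool frame: the origin (TCP) lies at the very end of the fingers, on their centre line; the grasp point (between the pads) lies 19 mm behind it; z points along the fingers, y is the line along which they close (so a half turn about z gives the same grasp; the last joint's range is limited). The gripper opens to 87 mm and grips with 3 to 60 N. Pads are 19 mm wide; open, the fingers measure 117 mm over their backs; the gripper's body (75 mm by 190 mm) begins 51 mm behind the grasp point.
Start: joints at [-1.181, 0.321, -0.07, 1.45, 0.023, 1.371, -0.057], TCP at [0.239, 0.605, 0.223] pointing down, gripper open.
Joint ranges: [-2.86, 2.86], [-0.3, 2.09], [-1.38, 1.24], [0.06, 2.45], [-1.56, 4.7], [0.09, 2.05], [-2.69, 2.69]. Speed limits (rad/s): [2.57, 2.57, 3.14, 3.14, 3.14, 3.14, 3.14].

INTERFACE

Orientations are given as a rotation vector (axis times angle).
In Python, from bench import ctrl gives the robot as it stands.
- The arm moves only by the tool jog_arm, never from a script. Its argument "commands" is a list of rows, each a list of 7 numbers: the opening, from 0 (shut) to 1 (fully open), then the shift along the world's x, y, z scaled (see below), then the turn, a rotation vector about the world's x, y, z scaled (see below). A call has exactly 5 rows; each row is the pose to reach, as a shift and turn from the pose commanded when the call began; what a row does not reach only later rows make up. The controller multiplies each number of a shift by 0.5 m and each number of a turn by 30 degrees. A row lasts 1/12 s, in which the tool goes at most 41.7 mm and 7.16 degrees, less where a joint would pass 70% of its speed; a pose out of reach is approached as far as the arm can. A call with a number of a shift or a turn outside -1 to 1 is refused whole. A call with a gripper value outside its range is refused whole. The fingers move at their own pace and stop on an object; "grip_force" is the grip in N (left out, the last holds). Time passes only in rows, so rows that repeat a pose let the fingers close, or fill a call up. It gives the time, the measured TCP pose, the force, the opening and the grip force at its end, in the units of the state.
- ctrl.get_state(): the state, without advancing time (a new reading comes with each control period).
- ctrl.get_image(name): name is "side" or "top" or "wrist"; returns a dict with "frame" (480x640x3 uint8, red, green, blue), "vfov" (degrees; the focal length in pixels is half the picture's height over the tangent of half this angle, whatever the lens; pixels are square), "cx", "cy" (the principal point, pixels), "distortion" ([k1, k2, p1, p2, k3] as OpenCV has them; the pictures are not rectified), "camera_from_world" (4x4, takes a point from world to camera coordinates); the wrist camera has in their place "mount" (4x4, takes a point from camera to tool coordinates, whose origin is the TCP and whose axes are the flange's). Camera axes: x right, y down, z forward; pixel columns grow to the right and rows downward; lengths in m; the calibration is good to about 2 mm. A picture is of the moment at which its call begins: read the wrist's pose just before it. There is no depth.
- ctrl.close_job(): hands the job in; it is judged then, once.
The state is a dict: "time": time; "joint_positions": joint angles; "qd": joint speeds; "joint_torque": joint torques, N m; "position": TCP position; "tool_rot": TCP orientation; "ft_force": force on the tool from outside, world axes, zero at the start; "torque": the same for the moment, N m; "grip_width": opening from 0.0 (shut) to 1.0 (fully open); "grip_force": force on a finger pad.
Only numpy, scipy, OpenCV 4.12 (cv2) and the standard library are available. Lean on these libraries where they do the work, as an engineer would, in place of code of your own. Each camera call takes 0.05 s, during which the arm holds its last target. There are 200 camera calls.

TASK

Take the larger rubber ink roller from the storage rack and lower it gently into the two V rests of the cradle so that it lies true in both, between the jaw and the end stop, and let go of it. Then slide the jaw along by its post until it has pushed the roller home against the end stop, press the roller there with about 12 N for a second (never as much as 25 N), and leave it clamped; do not disturb the smaller roller, the jar or the tin.

Things in the scene. Friction and masses are not known exactly. Their poses are not given: they have to be found in the camera images.
- roller: The larger of two black rubber ink rollers: rubber 44 mm in diameter and 120 mm long, with a steel stub 14 mm in diameter and 12 mm long at each end (144 mm overall, ends alike), about 0.25 kg. Origin at its middle on its axis, x along it (it may be turned about x). It starts in one of the rack's two slots, its axis level, 43 mm above the table.
- roller_a (a point): Centre of one end face of the roller (at x = -72 mm in the roller's frame).
- roller_b (a point): Centre of the other end face of the roller (at x = +72 mm in the roller's frame).
- small_roller: The smaller rubber ink roller, 30 mm in diameter, 116 mm overall, lying in the other rack slot, 96 mm beside the larger one. Origin at its middle on its axis, x along it. Leave it alone.
- rack: Fixed plywood board 120 x 200 x 10 mm with two V slots along its x, 48 mm either side of the middle. Each slot is two wooden V rests, 12 mm thick along x, 40 mm either side of the middle and 33 mm high, so a roller's middle is free to be gripped across from above. Origin under its centre.
- cradle: Fixed plywood board 330 x 90 x 18 mm with two wooden V rests (90 degrees, open upward), 14 mm thick along x, 44 mm either side of the middle: 74 mm free between them for fingers. Lowest line of the Vs 32 mm, upper edges 58 mm above the table. Origin on the table under the board's middle; x along the Vs, from the jaw towards the end stop; z up.
- vee_mid (a point): Point fixed over the cradle's middle, 63 mm above the table, on the line where the roller's axis lies when seated in the Vs; axes as the cradle's. The face of the steel end stop (60 mm wide, 84 mm high) is 70 to 84 mm from here in +x, set differently each time and not measured: find it by feel. A roller laid with its middle 10 mm from here in -x clears stop and jaw.
- jaw (a joint): Travel of the sliding jaw in m along the cradle's +x: 0 fully open (jaw face 112 mm in -x from vee_mid), 0.06 the end of its travel. Starts between 0 and 0.012. It slides with about 3 N of dry friction and stays where it is left; nothing in the jaw, stop or Vs is springy.
- jaw_face (a point): Centre of the jaw's flat front face, at the height of the roller's axis (63 mm above the table); the jaw is a wooden block 26 mm thick along x, 56 mm wide, top 94 mm above the table.
- jaw_post (a point): Centre of the top of the square steel post on the jaw, 144 mm above the table: 20 x 20 mm, 50 mm tall, its sides along the cradle's x and y, 13 mm behind the jaw face. Grip or push it from above.
- jar: Blue plastic jar 56 mm in diameter, 80 mm high, origin under its centre. Leave it alone.
- tin: Tin can 60 mm in diameter, 90 mm high, origin under its centre. Leave it alone.
Things that resemble listed ones, but are neither listed nor needed, are in the scene too. Leave any purple or yellow look-alike of the roller alone.

How it is judged:
On the way, in this order (a step that is already met when the one before it is completed fails the run):
1. the roller lies in both Vs, let go, before the jaw touches it (y of roller in the frame of vee_mid between -0.003 and 0.003 m and z of roller in the frame of vee_mid between -0.003 and 0.003 m and x of roller in the frame of vee_mid between -0.03 and 0.02 m and angle between the x axis of roller and the x axis of cradle, either way round below 0.04 rad and contact force between the fingers and roller below 0.1 N and contact force between jaw and roller below 0.5 N and linear speed of roller below 0.01 m/s), for 0.2 s.
2. the jaw presses the roller, at rest against the end stop and not held by the fingers, with at least 6 N for 0.3 s (contact force between jaw and roller above 6 N and contact force between the fingers and roller below 0.1 N and linear speed of roller below 0.005 m/s), for 0.3 s.
At the end, for the whole second after the job is handed in: The roller rests released in both Vs: middle within 3 mm of the V axis sideways and in height, axis within 0.04 rad of the Vs, middle from 5 mm before to 15 mm beyond vee_mid along x; centre of its near end within 4 mm of the centre of the jaw face (y of roller in the frame of vee_mid between -0.003 and 0.003 m and z of roller in the frame of vee_mid between -0.003 and 0.003 m and x of roller in the frame of vee_mid between -0.005 and 0.015 m and angle between the x axis of roller and the x axis of cradle, either way round below 0.04 rad and distance between any of roller_a, roller_b and jaw_face below 0.004 m and linear speed of roller below 0.01 m/s); the robot touches nothing.
It fails at once if the roller is dropped or rammed into the cradle (more than 25 N) (contact force between roller and cradle above 25 N).
It fails at once if the jaw squeezes the roller with more than 25 N (contact force between jaw and roller above 25 N).
It fails at once if the smaller roller is moved more than 15 mm (distance of small_roller from where it was at the start of the episode above 0.015 m).
It fails at once if the jar is moved more than 15 mm (distance of jar from where it was at the start of the episode above 0.015 m).
It fails at once if the tin is moved more than 15 mm (distance of tin from where it was at the start of the episode above 0.015 m).
It also fails if it takes over 72 s, if anything falls off the work surface, if the arm or the gripper's body presses on something with over 40 N, if the wrist force passes 120 N, or if a joint passes its speed limit or range.

## Working session

There is one attempt and no reset: what is moved stays moved. The work goes in short steps, Python scripts to look and compute and a tool call to move; the robot and the scene stay as the last step left them, time stands still between calls to the robot, and variables do not carry over. Pictures are saved under pics/ and viewed, at most 10 in all, crops included, and the job is handed in when it is done.

Besides the shell and the picture viewer there is one more tool, called after ">>>" as name([rows], argument=value, ...), one row to a line, values as JSON. jog_arm: Moves the arm, as the interface text tells. Shifts and turns lie within -1 to 1; 1 stands for 0.5 m of shift or 30 degrees of turn. Its arguments: {"type":"object","properties":{"commands":{"type":"array","items":{"type":"array","items":{"type":"number","minimum":-1,"maximum":1}}},"grip_force":{"type":"number"}},"required":["commands"]}

```bash
mkdir -p pics; ls; cat > h.py <<'E'
import numpy as np, cv2, pickle
from bench import ctrl
def grab(n):
    s=ctrl.get_state(); d=ctrl.get_image(n); d['state']=s
    if n=='wrist':
        T=np.eye(4);T[:3,:3]=cv2.Rodrigues(np.array(s['tool_rot'],float))[0];T[:3,3]=s['position']
        d['wc']=T@np.array(d['mount'])
    else: d['wc']=np.linalg.inv(np.array(d['camera_from_world']))
    pickle.dump(d,open(f'{n}.pkl','wb')); return d
def load(n): return pickle.load(open(f'{n}.pkl','rb'))
def K(d):
    f=240/np.tan(np.radians(d['vfov'])/2); return np.array([[f,0,d['cx']],[0,f,d['cy']],[0,0,1]])
def cast(d,px,z):
    p=cv2.undistortPoints(np.array(px,float).reshape(-1,1,2),K(d),np.array(d['distortion'],float)).reshape(-1,2)
    r=np.c_[p,np.ones(len(p))]@d['wc'][:3,:3].T; o=d['wc'][:3,3]
    return o+r*((z-o[2])/r[:,2])[:,None]
def proj(d,P):
    M=np.linalg.inv(d['wc']); return cv2.projectPoints(np.array(P,float).reshape(-1,1,3),cv2.Rodrigues(M[:3,:3])[0],M[:3,3],K(d),np.array(d['distortion'],float))[0].reshape(-1,2)
def save(d,name,box=None,s=1):
    im=d['frame'][...,::-1]
    if box: im=im[box[1]:box[3],box[0]:box[2]]
    cv2.imwrite('pics/'+name,cv2.resize(im,None,fx=s,fy=s,interpolation=cv2.INTER_CUBIC))
E
python3 -c "
from h import *
for n in('top','side'): d=grab(n);save(d,n+'0.png');print(n,d['wc'].round(3).tolist(),d['vfov'])
print(d['state'])"
```

```text
pics
top [[0.026, -0.99, 0.139, 0.463], [-1.0, -0.026, -0.004, -0.048], [0.007, -0.139, -0.99, 0.901], [0.0, 0.0, 0.0, 1.0]] 53.68404562052704
side [[-0.975, -0.158, 0.155, 0.402], [-0.22, 0.623, -0.75, 0.743], [0.022, -0.766, -0.643, 0.768], [0.0, 0.0, 0.0, 1.0]] 43.22862995210419
{'time': 0.05, 'joint_positions': array([-1.18092684,  0.32181387, -0.07010134,  1.45165603,  0.0226048 ,
        1.37081314, -0.05693065]), 'qd': array([ 0.00042327,  0.00033612,  0.0011034 ,  0.00120877, -0.00166406,
        0.00199772, -0.00178986]), 'joint_torque': array([-9.83809732e-04, -4.92983651e+01, -4.06573741e-01, -3.13703227e+01,
       -6.42994931e-02,  3.98643175e-02,  7.94807079e-05]), 'position': array([0.23837868, 0.60411807, 0.22147711]), 'tool_rot': array([-5.86717107e-01, -3.08605472e+00,  2.96129967e-03]), 'ft_force': array([-0.11935625, -0.41706636, -0.16761209]), 'torque': array([-0.04835058,  0.04815452,  0.02610932]), 'grip_force': 0.0, 'grip_width': 0.9999895548334824}
```

View pics/top0.png

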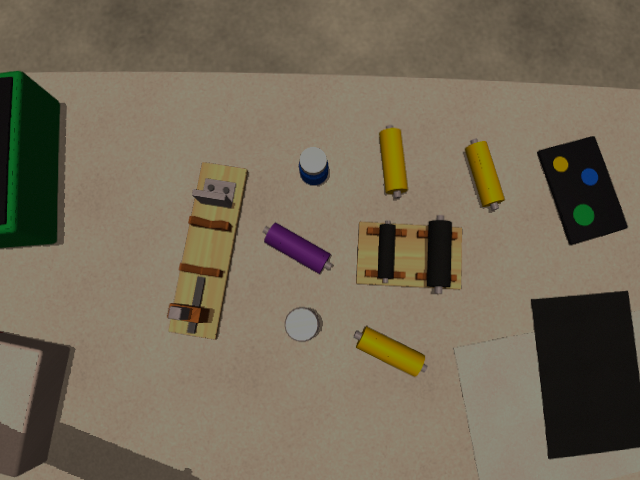

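View pics/side0.png

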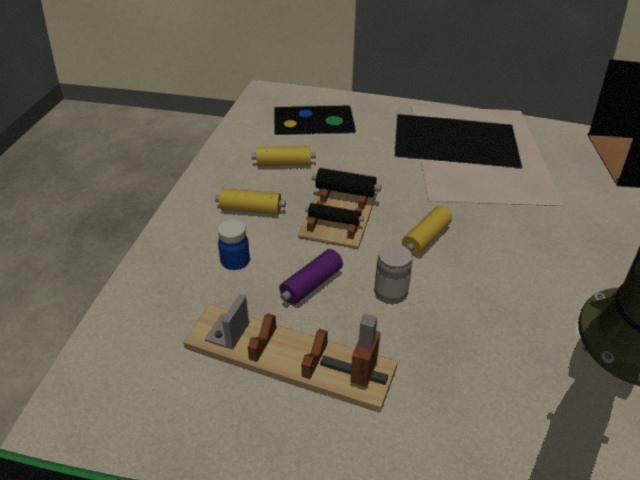

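The top view shows the cradle at about (208,250), with the stop at (214,190) and the jaw post at (178,313). The rack is at (410,255). There are five candidate rollers:
- Black at (439,253): the thicker of the two rack rollers, so it fits the description.
- Black at (387,250): the thinner one, so it is small_roller.
- Yellow ones at (394,160), (485,175) and (391,351), and a purple one at (298,248): decoys.

I'll measure the large black one and confirm it in a crop.

```bash
cat > m.py <<'E'
from h import *
d=load('top'); im=d['frame']; hsv=cv2.cvtColor(im,cv2.COLOR_RGB2HSV)
def comps(mask,box,n=3):
    m=np.zeros(mask.shape,np.uint8); x0,y0,x1,y1=box; m[y0:y1,x0:x1]=mask[y0:y1,x0:x1]
    c=cv2.findContours(m,cv2.RETR_EXTERNAL,cv2.CHAIN_APPROX_NONE)[0]
    return sorted(c,key=cv2.contourArea)[::-1][:n]
vis=im.copy()
# rubber
blk=((im.max(2)<28)*255).astype(np.uint8)
blk=cv2.morphologyEx(blk,cv2.MORPH_OPEN,np.ones((5,5)))
for c in comps(blk,(350,205,470,305),2):
    r=cv2.minAreaRect(c);b=cv2.boxPoints(r); cv2.drawContours(vis,[b.astype(int)],-1,(255,0,0),1)
    w=cast(d,b,0.043); print('roller px',np.round(r[0],1),np.round(r[1],1),r[2],'w',cast(d,[r[0]],.043).round(4),'\n',w.round(4).tolist())
wood=cv2.inRange(hsv,(12,70,60),(30,255,255))
for box,z,n in (((160,150,255,350),.018,'cradle'),((345,205,470,300),.010,'rack')):
    cs=[c for c in comps(wood,box,8) if cv2.contourArea(c)>60]
    h=cv2.convexHull(np.vstack(cs)); r=cv2.minAreaRect(cast(d,h.reshape(-1,2),z)[:,:2].astype(np.float32)*1000)
    print(n,np.round(r[0],1),np.round(r[1],1),r[2])
    b=cast(d,h.reshape(-1,2),z); cv2.drawContours(vis,[h],-1,(0,0,255),1)
    bp=np.c_[cv2.boxPoints(r)/1000,np.full(4,z)]; cv2.drawContours(vis,[proj(d,bp).astype(int)],-1,(255,0,0),1)
cv2.imwrite('pics/c1.png',cv2.resize(vis[145:350,155:475],None,fx=2.5,fy=2.5,interpolation=cv2.INTER_NEAREST)[...,::-1])
E
python3 m.py
```

```text
roller px [438.5 253.5] [65. 23.] 90.0 w [[ 0.577  -0.2568  0.043 ]] 
 [[0.6371, -0.2358, 0.043], [0.6384, -0.2789, 0.043], [0.5179, -0.2776, 0.043], [0.5169, -0.2354, 0.043]]
roller px [386.  250.6] [15.2 53.3] 1.9091525077819824 w [[ 0.5798 -0.16    0.043 ]] 
 [[0.5311, -0.145, 0.043], [0.6295, -0.1473, 0.043], [0.6294, -0.1753, 0.043], [0.5309, -0.1726, 0.043]]
cradle [579.3 173.6] [101.9 331. ] 81.75517272949219
rack [ 577.6 -209.2] [200.9 123.1] 88.10896301269531
```

View pics/c1.png

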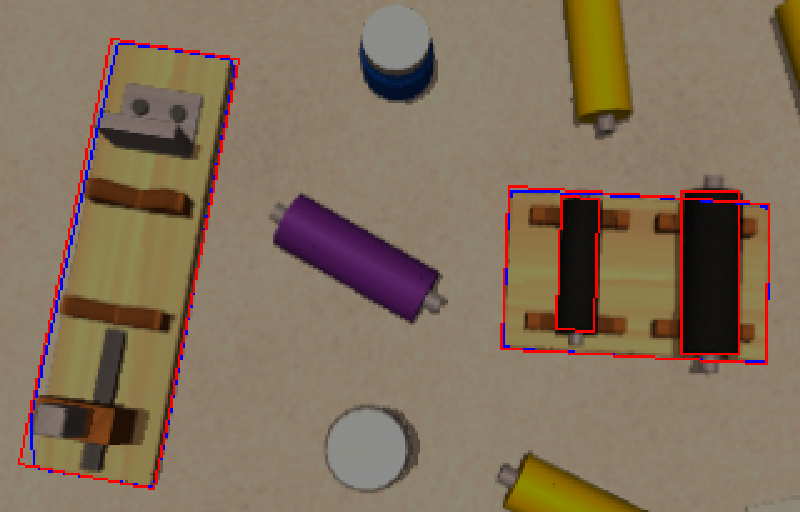

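The crop confirms it: the large roller is the thick one at crop (710,272), 43 mm across by measurement. The cradle axis runs at about -8° and the rack at about -2°. I'll move by way of the cradle and look down with the wrist camera on the way.

>>> jog_arm([
  [1,0.05,-0.06,0.01,0,0,0.09],
  [1,0.1,-0.12,0.02,0,0,0.18],
  [1,0.15,-0.18,0.03,0,0,0.27],
  [1,0.2,-0.24,0.04,0,0,0.36],
  [1,0.26,-0.3,0.06,0,0,0.445],
])

```text
time: 0.52
position: [0.3671, 0.4539, 0.2511]
tool_rot: [-0.219, -3.132, 0.003]
ft_force: [-0.0, 0.6, 0.3]
grip_width: 1.002
grip_force: 0.0
```

>>> jog_arm([
  [1,0.05,-0.06,0.01,0,0,0],
  [1,0.1,-0.12,0.02,0,0,0],
  [1,0.15,-0.18,0.03,0,0,0],
  [1,0.2,-0.24,0.04,0,0,0],
  [1,0.26,-0.3,0.06,0,0,0],
])

```text
time: 0.93
position: [0.4959, 0.3053, 0.281]
tool_rot: [-0.223, -3.132, 0.002]
ft_force: [0.1, 0.1, -0.2]
grip_width: 1.004
grip_force: 0.0
```

>>> jog_arm([
  [1,0.05,-0.06,0.02,0,0,0],
  [1,0.1,-0.12,0.04,0,0,0],
  [1,0.16,-0.22,0.06,0,0,0],
  [1,0.16,-0.22,0.08,0,0,0],
  [1,0.16,-0.22,0.08,0,0,0],
])

```text
time: 1.35
position: [0.5795, 0.1904, 0.3237]
tool_rot: [0.24, 3.128, -0.003]
ft_force: [0.7, -0.8, 0.6]
grip_width: 0.999
grip_force: 0.0
```

```bash
python3 -c "
from h import *
d=grab('wrist');save(d,'w1.png');print(d['state']['position'],d['state']['joint_positions'],d['wc'].round(3).tolist())"
```

```text
[0.57948107 0.19044058 0.3237342 ] [-0.57429832  0.20451946  0.25418113  1.40326568 -0.04773702  1.53703059
  1.09412838] [[0.152, 0.951, 0.269, 0.507], [0.988, -0.146, -0.044, 0.204], [-0.002, 0.273, -0.962, 0.485], [0.0, 0.0, 0.0, 1.0]]
```

View pics/w1.png

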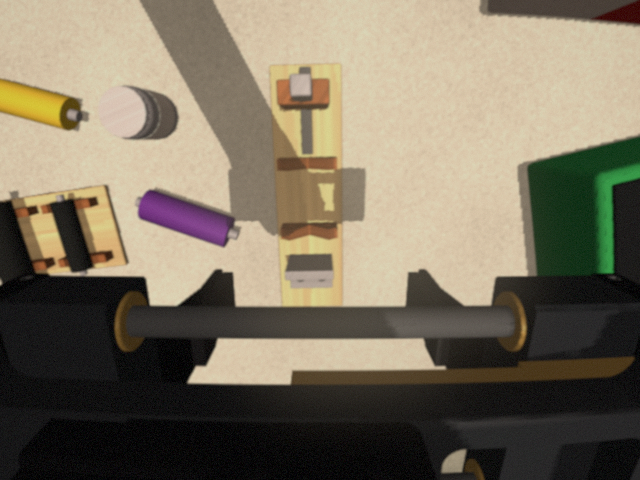

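The wrist view shows the whole cradle: board edges at columns 271–342, post top at (301,86), Vs at rows 163 and 230, and the stop at (310,268). I'll fit the edges now and the post in two views.

```bash
cat > m2.py <<'E'
from h import *
def edgefit(d,rows,c0,c1,z,swap=False):
    s=cv2.cvtColor(d['frame'],cv2.COLOR_RGB2HSV)[...,1].astype(float); s=cv2.GaussianBlur(s,(3,3),0)
    L,R=[],[]
    for r in rows:
        w=s[r,c0:c1]; on=np.where(w>(np.median(w[:8])+80 if 0 else 85))[0]
        if len(on)>20: L.append((on[0]+c0,r));R.append((on[-1]+c0,r))
    out=[]
    for P in(L,R):
        W=cast(d,P,z)[:,:2].astype(np.float32); l=cv2.fitLine(W,cv2.DIST_HUBER,0,.01,.01).ravel(); out.append(l)
        a=np.degrees(np.arctan(l[1]/l[0])); y=l[3]+(0.58-l[2])*l[1]/l[0]; print(' edge ang',a.round(2),'y at x=.58',y.round(4),len(P), P[0],P[-1])
w=load('wrist');t=load('top')
print('wrist');edgefit(w,[*range(120,155),*range(175,222),*range(240,252)],250,365,.018)
print('top');edgefit(t,[*range(240,260),*range(172,180),*range(275,295)],150,260,.018)
# V top centres etc
for n,p,z in (('post',(301.5,85.5),.144),('V1',(308,163),.058),('V2',(309,230),.058),('stop',(310,257),.084),('head',(306,65),.018),):
    print(n,cast(w,[p],z).round(4))
print('post top',cast(t,[(177,313)],.144).round(4))
# head end of the board
s=cv2.cvtColor(w['frame'],cv2.COLOR_RGB2HSV)[...,1]; E=[]
for c in list(range(274,298))+list(range(312,338)):
    on=np.where(s[50:90,c]>85)[0]; E.append((c,on[0]+50))
print('head',cast(w,E,.018).mean(0).round(4), E[0],E[-1])
E
python3 m2.py
```

```text
wrist
 edge ang -7.36 y at x=.58 0.1316 94 (np.int64(272), 120) (np.int64(279), 251)
 edge ang -7.86 y at x=.58 0.2198 94 (np.int64(340), 120) (np.int64(341), 251)
top
 edge ang -7.68 y at x=.58 0.2173 48 (np.int64(186), 240) (np.int64(175), 294)
 edge ang -7.62 y at x=.58 0.1248 48 (np.int64(235), 240) (np.int64(225), 294)
post [[0.4593 0.1932 0.144 ]]
V1 [[0.535  0.1838 0.058 ]]
V2 [[0.6174 0.1717 0.058 ]]
stop [[0.6443 0.1694 0.084 ]]
head [[0.4187 0.1987 0.018 ]]
post top [[0.4569 0.1847 0.144 ]]
head [0.4181 0.1985 0.018 ] (274, np.int64(65)) (337, np.int64(64))
```

>>> jog_arm([
  [1,0,-0.08,0,0,0,0.04],
  [1,0,-0.16,0,0,0,0.08],
  [1,0,-0.24,0,0,0,0.12],
  [1,0,-0.32,0,0,0,0.16],
  [1,0,-0.4,0,0,0,0.2],
])

```text
time: 1.82
position: [0.5751, -0.002, 0.3208]
tool_rot: [-0.052, -3.14, -0.002]
ft_force: [0.9, 0.3, 0.1]
grip_width: 1.001
grip_force: 0.0
```

>>> jog_arm([
  [1,0,-0.08,0,0,0,0],
  [1,0,-0.16,0,0,0,0],
  [1,0,-0.24,0,0,0,0],
  [1,0,-0.32,0,0,0,0],
  [1,0,-0.4,0,0,0,0],
])

```text
time: 2.23
position: [0.576, -0.2018, 0.3208]
tool_rot: [-0.054, -3.14, -0.003]
ft_force: [1.1, 0.3, -0.2]
grip_width: 1.002
grip_force: 0.0
```

>>> jog_arm([
  [1,0,-0.06,-0.02,0,0,0],
  [1,0,-0.1,-0.04,0,0,0],
  [1,0,-0.1,-0.04,0,0,0],
  [1,0,-0.1,-0.04,0,0,0],
  [1,0,-0.1,-0.04,0,0,0],
])

```text
time: 2.65
position: [0.5767, -0.2499, 0.3011]
tool_rot: [-0.055, -3.141, -0.003]
ft_force: [-0.2, 0.6, 0.9]
grip_width: 1.002
grip_force: 0.0
```

```bash
cat > m3.py <<'E'
from h import *
d=grab('wrist');save(d,'w2.png'); im=d['frame']; s=d['state'];print(s['position'],s['tool_rot'],s['joint_positions'].round(2))
blk=((im.max(2)<45)*255).astype(np.uint8); blk[260:]=0
blk=cv2.morphologyEx(blk,cv2.MORPH_OPEN,np.ones((7,7)))
for c in cv2.findContours(blk,cv2.RETR_EXTERNAL,cv2.CHAIN_APPROX_NONE)[0]:
    if cv2.contourArea(c)>600:
        r=cv2.minAreaRect(c); b=cv2.boxPoints(r); print(np.round(r[0],1),np.round(r[1],1),round(r[2],1),cast(d,[r[0]],.043).round(4).tolist(),cast(d,b,.043).round(4).tolist())
E
python3 m3.py
```

```text
[ 0.57674289 -0.2498922   0.30110609] [-0.05473756 -3.14057982 -0.00325937] [-0.06  0.27  0.54  1.4  -0.14  1.51  2.01]
[ 89.5 244. ] [30. 79.] 90.0 [[0.622, -0.5473, 0.043]] [[0.6001, -0.5978, 0.043], [0.604, -0.4902, 0.043], [0.6439, -0.4976, 0.043], [0.6408, -0.6082, 0.043]]
[53. 77.] [154. 106.] 90.0 [[0.4185, -0.5538, 0.043]] [[0.3267, -0.6081, 0.043], [0.3425, -0.4766, 0.043], [0.5104, -0.503, 0.043], [0.5016, -0.6447, 0.043]]
```

View pics/w2.png

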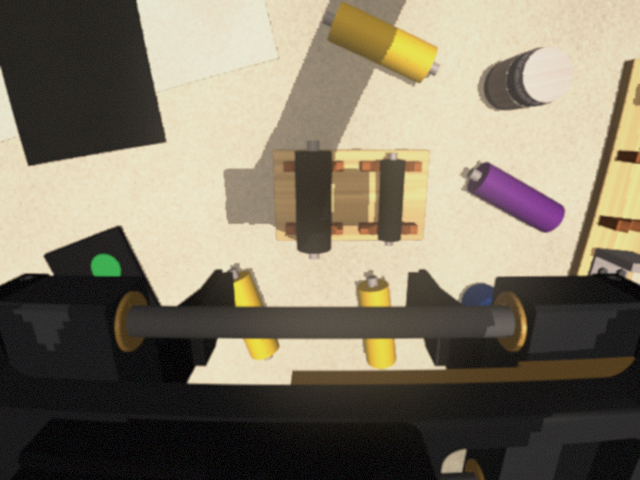

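The large roller shows at (314,201), with stub tips at (313,143) and (315,257). The small one is at (391,199). The threshold was too low, so I'm redoing the fit from the saved frame.

```bash
python3 - <<'E'
from h import *
d=load('wrist'); im=d['frame']
m=np.zeros((480,640),np.uint8); m[165:238,280:345]=(im[165:238,280:345].max(2)<80)*255
m=cv2.morphologyEx(m,cv2.MORPH_OPEN,np.ones((5,9)))
L=[];R=[]
for r in range(168,236):
    on=np.where(m[r])[0]
    if len(on): L.append((on[0],r));R.append((on[-1]+1,r))
for P in(L,R):
    l=cv2.fitLine(cast(d,P,.043)[:,:2].astype(np.float32),cv2.DIST_HUBER,0,.01,.01).ravel();print(np.degrees(np.arctan(l[1]/l[0])),l[3]+(.577-l[2])*l[1]/l[0])
print(cast(d,[(313,143),(315,257),(314,149),(315,253)],.043).round(4))
E
```

```text
-1.8071474 -0.27636492
-2.6063025 -0.23517276
[[ 0.509  -0.2537  0.043 ]
 [ 0.649  -0.2567  0.043 ]
 [ 0.5159 -0.2528  0.043 ]
 [ 0.6437 -0.2565  0.043 ]]
```

>>> jog_arm([
  [1,0.002,-0.012,-0.07,0,0,0],
  [1,0.002,-0.012,-0.14,0,0,0],
  [1,0.002,-0.012,-0.22,0,0,0],
  [1,0.002,-0.012,-0.3,0,0,0],
  [1,0.002,-0.012,-0.36,0,0,0],
])

```text
time: 3.12
position: [0.5769, -0.2553, 0.119]
tool_rot: [-0.054, -3.14, -0.003]
ft_force: [0.1, 0.2, -0.3]
grip_width: 1.001
grip_force: 0.0
```

>>> jog_arm([
  [1,0,0,-0.05,0,0,0],
  [1,0,0,-0.1,0,0,0],
  [1,0,0,-0.15,0,0,0],
  [1,0,0,-0.19,0,0,0],
  [1,0,0,-0.19,0,0,0],
])

```text
time: 3.53
position: [0.575, -0.2545, 0.0225]
tool_rot: [-0.054, -3.134, -0.006]
ft_force: [0.2, 0.1, -0.8]
grip_width: 0.999
grip_force: 0.0
```

>>> jog_arm([
  [0,0,0,0,0,0,0],
  [0,0,0,0,0,0,0],
  [0,0,0,0,0,0,0],
  [0,0,0,0,0,0,0],
  [0,0,0,0,0,0,0],
], grip_force=20)

```text
time: 3.95
position: [0.5778, -0.2589, 0.0281]
tool_rot: [0.059, 3.139, -0.001]
ft_force: [-0.2, 0.2, -0.2]
grip_width: 0.705
grip_force: 0.0
```

>>> jog_arm([
  [0,0,0,0,0,0,0],
  [0,0,0,0,0,0,0],
  [0,0,0,0,0,0,0],
  [0,0,0,0,0,0,0],
  [0,0,0,0,0,0,0],
])

```text
time: 4.37
position: [0.5771, -0.2578, 0.027]
tool_rot: [0.059, 3.141, 0.002]
ft_force: [-0.8, 2.9, 3.7]
grip_width: 0.5
grip_force: 20.0
```

>>> jog_arm([
  [0,0,0,0,0,0,0],
  [0,0,0,0,0,0,0],
  [0,0,0,0,0,0,0],
  [0,0,0,0,0,0,0],
  [0,0,0,0,0,0,0],
])

```text
time: 4.78
position: [0.5772, -0.2578, 0.0269]
tool_rot: [0.059, 3.141, 0.002]
ft_force: [-1.5, 4.7, 6.0]
grip_width: 0.498
grip_force: 20.0
```

Grip is 43.3 mm wide, so the roller is held. Lifting.

>>> jog_arm([
  [0,0,0,0.02,0,0,0],
  [0,0,0,0.06,0,0,0],
  [0,0,0,0.11,0,0,0],
  [0,0,0,0.16,0,0,0],
  [0,0,0,0.22,0,0,0],
], grip_force=25)

```text
time: 5.2
position: [0.5754, -0.26, 0.1365]
tool_rot: [-0.062, -3.138, 0.002]
ft_force: [0.9, 0.5, -2.1]
grip_width: 0.499
grip_force: 25.0
```

>>> jog_arm([
  [0,0,0.02,0.06,0,0,0],
  [0,0,0.06,0.12,0,0,-0.04],
  [0,0,0.12,0.16,0,0,-0.08],
  [0,0,0.18,0.18,0,0,-0.14],
  [0,0,0.24,0.2,0,0,-0.19],
])

```text
time: 5.62
position: [0.5769, -0.1397, 0.2381]
tool_rot: [0.223, 3.131, -0.003]
ft_force: [0.7, -0.4, -2.5]
grip_width: 0.497
grip_force: 25.0
```

>>> jog_arm([
  [0,0,0.07,0,0,0,0],
  [0,0,0.14,0,0,0,0],
  [0,0,0.21,0,0,0,0],
  [0,0,0.28,0,0,0,0],
  [0,0,0.34,0,0,0,0],
])

```text
time: 6.03
position: [0.5768, 0.0325, 0.2365]
tool_rot: [0.216, 3.133, -0.001]
ft_force: [-0.1, 0.4, -2.1]
grip_width: 0.498
grip_force: 25.0
```

>>> jog_arm([
  [0,0,0.06,0,0,0,0],
  [0,0,0.11,0,0,0,0],
  [0,0,0.15,0,0,0,0],
  [0,0,0.16,0,0,0,0],
  [0,0,0.16,0,0,0,0],
])

```text
time: 6.45
position: [0.5769, 0.1122, 0.2362]
tool_rot: [-0.212, -3.134, 0.002]
ft_force: [0.0, -0.2, -1.3]
grip_width: 0.498
grip_force: 25.0
```

>>> jog_arm([
  [0,-0.004,0.04,-0.04,0,0,0],
  [0,-0.008,0.08,-0.1,0,0,0],
  [0,-0.014,0.126,-0.16,0,0,0],
  [0,-0.014,0.126,-0.22,0,0,0],
  [0,-0.014,0.126,-0.25,0,0,0],
])

```text
time: 6.87
position: [0.5679, 0.1725, 0.1076]
tool_rot: [-0.215, -3.13, 0.006]
ft_force: [-0.5, -1.1, -2.1]
grip_width: 0.494
grip_force: 25.0
```

>>> jog_arm([
  [0,0,0,0,0,0,0],
  [0,0,0,0,0,0,0],
  [0,0,0,0,0,0,0],
  [0,0,0,0,0,0,0],
  [0,0,0,0,0,0,0],
])

```text
time: 7.28
position: [0.5713, 0.1739, 0.1136]
tool_rot: [0.217, 3.131, 0.002]
ft_force: [0.1, -0.1, -3.1]
grip_width: 0.499
grip_force: 25.0
```

```bash
python3 - <<'E'
from h import *
for n in('side','wrist'): d=grab(n)
a=load('side')['frame'][250:420,150:430]; b=load('wrist')['frame'][0:480,160:480]
a=cv2.resize(a,None,fx=1.6,fy=1.6)
o=np.zeros((480,800,3),np.uint8); o[:a.shape[0],:a.shape[1]]=a; o[:,460:780]=b
cv2.imwrite('pics/p1.png',o[...,::-1]); print(d['state']['position'],d['state']['tool_rot'])
E
```

```text
[0.57099896 0.17413849 0.11328833] [2.16712342e-01 3.13160162e+00 1.89770167e-03]
```

View pics/p1.png

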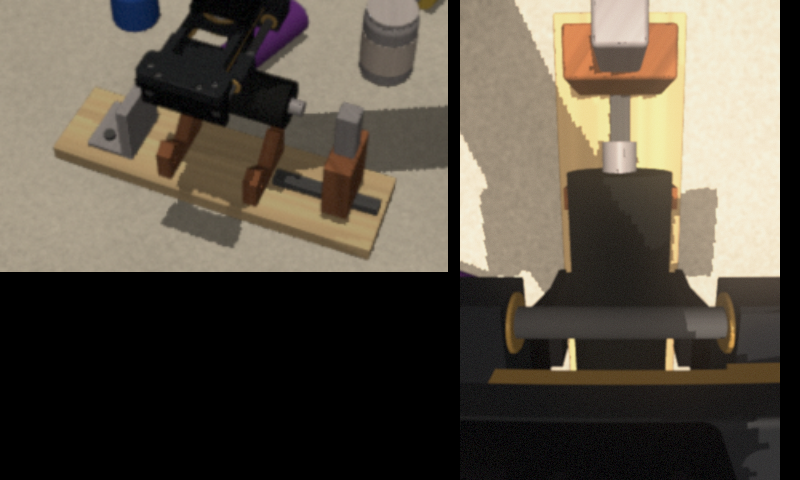

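The roller hangs over the cradle. In the wrist half, its stub tip is at (620,145), the post top's front edge at (620,43), and the jaw top spans columns 563–678. Now measuring the lateral and axial offsets.

```bash
python3 - <<'E'
from h import *
d=load('wrist');c=lambda u,v,z:cast(d,[(u-300,v)],z)[0]
ang=np.radians(-7.7);X=np.array([np.cos(ang),np.sin(ang)]);Y=np.array([-X[1],X[0]]);C=np.array([.580,.174])
for n,p in (('stubtip',(620,143,.129)),('post front L',(592.5,43,.144)),('post front R',(648,43,.144)),('jawtop L front',(570,82,.094)),('jawtop R front',(672,82,.094)),('board L',(556,100,.018)),('board R',(684.5,100,.018)),('board L2',(567,265,.018)),('board R2',(679,265,.018))):
    w=c(*p)[:2]; print(n,w.round(4),'x,y in cradle',((w-C)@X).round(4),((w-C)@Y).round(4))
w=np.array(d['state']['position'][:2]);print('tcp',((w-C)@X).round(4),((w-C)@Y).round(4))
E
```

```text
stubtip [0.5009 0.1857] x,y in cradle -0.08 0.001
post front L [0.466 0.181] x,y in cradle -0.1139 -0.0083
post front R [0.4686 0.1999] x,y in cradle -0.1138 0.0107
jawtop L front [0.4694 0.1657] x,y in cradle -0.1085 -0.0231
jawtop R front [0.4761 0.2145] x,y in cradle -0.1084 0.0263
board L [0.4673 0.1455] x,y in cradle -0.1079 -0.0433
board R [0.4796 0.2339] x,y in cradle -0.1075 0.0459
board L2 [0.5883 0.1317] x,y in cradle 0.0139 -0.0408
board R2 [0.6004 0.2185] x,y in cradle 0.0143 0.0468
tcp -0.0089 -0.0011
```

Lateral alignment agrees to about 1 mm. I'll shift 5 mm further from the stop and lower.

>>> jog_arm([
  [0,-0.01,0.001,-0.02,0,0,0],
  [0,-0.01,0.001,-0.04,0,0,0],
  [0,-0.01,0.001,-0.06,0,0,0],
  [0,-0.01,0.001,-0.08,0,0,0],
  [0,-0.01,0.001,-0.1,0,0,0],
])

```text
time: 7.8
position: [0.5643, 0.1746, 0.06]
tool_rot: [-0.216, -3.133, 0.001]
ft_force: [0.8, -0.2, -2.7]
grip_width: 0.498
grip_force: 25.0
```

>>> jog_arm([
  [0,0,0,-0.004,0,0,0],
  [0,0,0,-0.008,0,0,0],
  [0,0,0,-0.012,0,0,0],
  [0,0,0,-0.014,0,0,0],
  [0,0,0,-0.014,0,0,0],
])

```text
time: 8.22
position: [0.5652, 0.1748, 0.0549]
tool_rot: [0.216, 3.134, 0.0]
ft_force: [0.6, 0.2, -2.5]
grip_width: 0.498
grip_force: 25.0
```

>>> jog_arm([
  [0,0,0,-0.002,0,0,0],
  [0,0,0,-0.004,0,0,0],
  [0,0,0,-0.006,0,0,0],
  [0,0,0,-0.006,0,0,0],
  [0,0,0,-0.006,0,0,0],
])

```text
time: 8.63
position: [0.5649, 0.1748, 0.0517]
tool_rot: [0.216, 3.134, 0.0]
ft_force: [0.5, 0.8, -1.5]
grip_width: 0.5
grip_force: 25.0
```

>>> jog_arm([
  [0,0,0,-0.001,0,0,0],
  [0,0,0,-0.002,0,0,0],
  [0,0,0,-0.003,0,0,0],
  [0,0,0,-0.003,0,0,0],
  [0,0,0,-0.003,0,0,0],
])

```text
time: 9.05
position: [0.5649, 0.1748, 0.0502]
tool_rot: [-0.216, -3.134, -0.0]
ft_force: [0.2, -0.4, -1.9]
grip_width: 0.496
grip_force: 25.0
```

>>> jog_arm([
  [0,0,0,-0.001,0,0,0],
  [0,0,0,-0.002,0,0,0],
  [0,0,0,-0.003,0,0,0],
  [0,0,0,-0.003,0,0,0],
  [0,0,0,-0.003,0,0,0],
])

```text
time: 9.47
position: [0.5649, 0.1748, 0.0486]
tool_rot: [-0.216, -3.134, -0.0]
ft_force: [0.1, 1.0, -3.8]
grip_width: 0.501
grip_force: 25.0
```

>>> jog_arm([
  [0,0,0,-0.001,0,0,0],
  [0,0,0,-0.002,0,0,0],
  [0,0,0,-0.002,0,0,0],
  [0,0,0,-0.002,0,0,0],
  [0,0,0,-0.002,0,0,0],
])

```text
time: 9.88
position: [0.565, 0.1748, 0.0477]
tool_rot: [0.216, 3.134, 0.0]
ft_force: [-0.3, -0.3, -1.4]
grip_width: 0.496
grip_force: 25.0
```

>>> jog_arm([
  [0,0,0,-0.001,0,0,0],
  [0,0,0,-0.002,0,0,0],
  [0,0,0,-0.002,0,0,0],
  [0,0,0,-0.002,0,0,0],
  [0,0,0,-0.002,0,0,0],
])

```text
time: 10.3
position: [0.5653, 0.1752, 0.0471]
tool_rot: [0.216, 3.133, 0.001]
ft_force: [-1.1, 1.4, 0.8]
grip_width: 0.499
grip_force: 25.0
```

>>> jog_arm([
  [0,0,0,-0.001,0,0,0],
  [0,0,0,-0.001,0,0,0],
  [0,0,0,-0.001,0,0,0],
  [0,0,0,-0.001,0,0,0],
  [0,0,0,-0.001,0,0,0],
])

```text
time: 10.72
position: [0.5652, 0.1752, 0.0469]
tool_rot: [0.216, 3.133, 0.001]
ft_force: [-1.8, 0.3, 5.8]
grip_width: 0.499
grip_force: 25.0
```

The roller is seated, with the Vs carrying about 8 N. Opening the gripper.

>>> jog_arm([
  [0.52,0,0,0,0,0,0],
  [0.56,0,0,0,0,0,0],
  [0.62,0,0,0,0,0,0],
  [0.7,0,0,0,0,0,0],
  [0.8,0,0,0,0,0,0],
])

```text
time: 11.13
position: [0.5647, 0.1744, 0.0458]
tool_rot: [-0.216, -3.134, 0.001]
ft_force: [0.4, -0.0, 0.6]
grip_width: 0.691
grip_force: 0.0
```

>>> jog_arm([
  [1,0,0,0,0,0,0],
  [1,0,0,0,0,0,0],
  [1,0,0,0,0,0,0],
  [1,0,0,0,0,0,0],
  [1,0,0,0,0,0,0],
])

```text
time: 11.55
position: [0.565, 0.1748, 0.0462]
tool_rot: [0.216, 3.134, 0.0]
ft_force: [1.0, 0.0, 0.2]
grip_width: 0.984
grip_force: 0.0
```

>>> jog_arm([
  [1,0,0,0.03,0,0,0],
  [1,0,0,0.07,0,0,0],
  [1,0,0,0.12,0,0,0],
  [1,0,0,0.18,0,0,0],
  [1,0,0,0.24,0,0,0],
])

```text
time: 11.97
position: [0.5644, 0.1746, 0.167]
tool_rot: [-0.216, -3.133, 0.001]
ft_force: [1.1, -0.5, 0.2]
grip_width: 1.001
grip_force: 0.0
```

>>> jog_arm([
  [1,-0.02,0,0.06,0,0,0],
  [0.5,-0.05,0,0.12,0,0,0],
  [0,-0.08,0,0.18,0,0,0],
  [0,-0.1,0,0.2,0,0,0],
  [0,-0.1,0,0.2,0,0,0],
])

```text
time: 12.38
position: [0.5151, 0.1758, 0.2699]
tool_rot: [0.214, 3.129, 0.006]
ft_force: [0.1, 0.8, -0.7]
grip_width: 0.779
grip_force: 0.0
```

```bash
python3 - <<'E'
from h import *
for n in('side','wrist'): d=grab(n)
a=load('side')['frame'][270:420,170:420]; b=load('wrist')['frame'][0:300,160:480]
a=cv2.resize(a,None,fx=1.8,fy=1.8)
o=np.zeros((300,800,3),np.uint8); o[:a.shape[0],:a.shape[1]]=a; o[:,460:780]=b
cv2.imwrite('pics/p2.png',o[...,::-1]); print(d['state'])
E
```

```text
{'time': 12.4333, 'joint_positions': array([-0.62880355,  0.07035006,  0.26742442,  1.66004409, -0.01958005,
        1.41050622,  1.07520456]), 'qd': array([ 0.00823518,  0.05176889,  0.00897786,  0.03399353,  0.00160754,
       -0.01934207,  0.00556386]), 'joint_torque': array([-1.81344990e-01, -3.62982631e+01,  5.18819243e-01, -3.25954628e+01,
       -1.55866973e-02,  2.91023282e-01, -5.68686321e-02]), 'position': array([0.51511297, 0.17524649, 0.26738614]), 'tool_rot': array([0.21429899, 3.13166012, 0.00317961]), 'ft_force': array([-0.31252574, -0.72951963, -0.20707034]), 'torque': array([-0.0173258 , -0.01240344, -0.03712289]), 'grip_force': 0.0, 'grip_width': 0.7376023228020814}
```

View pics/p2.png

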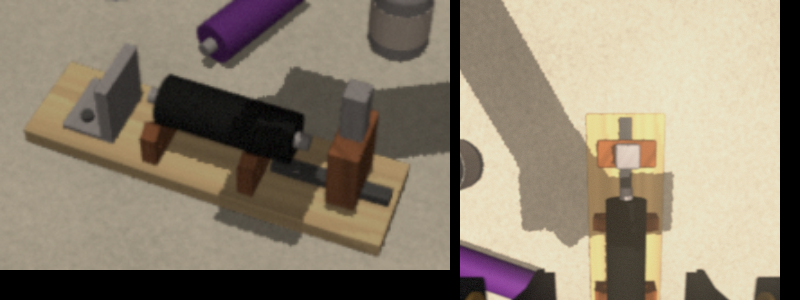

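The roller lies in both Vs, clear of the stop and the jaw, with its near stub at (626,190) and the post top at (628,156) in the wrist half. Next I'll put the closed fingers behind the post, whose centre is at about (0.458, 0.192), and push from there.

>>> jog_arm([
  [0,-0.05,0.01,0,0,0,0],
  [0,-0.1,0.02,0,0,0,0],
  [0,-0.15,0.03,0,0,0,0],
  [0,-0.176,0.042,0,0,0,0],
  [0,-0.176,0.042,0,0,0,0],
])

```text
time: 12.9
position: [0.4242, 0.197, 0.264]
tool_rot: [-0.21, -3.131, 0.002]
ft_force: [0.2, 0.6, 0.5]
grip_width: 0.309
grip_force: 0.0
```

>>> jog_arm([
  [0,0,0,0,0,0,0],
  [0,0,0,0,0,0,0],
  [0,0,0,0,0,0,0],
  [0,0,0,0,0,0,0],
  [0,0,0,0,0,0,0],
])

```text
time: 13.32
position: [0.4275, 0.1954, 0.2658]
tool_rot: [-0.218, -3.134, 0.001]
ft_force: [-0.2, -0.4, 0.8]
grip_width: 0.014
grip_force: 0.0
```

```bash
python3 - <<'E'
from h import *
d=grab('wrist'); s=d['state'];print(s['position'],s['tool_rot'],s['grip_width'])
f=d['frame'];save(d,'w4.png',(160,0,480,480),1)
t=grab('top'); 
for n,dd in(('w',d),('t',t)): print(n,proj(dd,[(.458,.192,.144),(.4279,.196,.11)]).round(1))
E
```

```text
[0.42752067 0.19536153 0.26582136] [-2.17641604e-01 -3.13369435e+00  7.84795700e-04] 0.013955921419550958
w [[319.2 262.9]
 [319.1 219.6]]
t [[172.5 312.2]
 [175.4 330.4]]
```

View pics/w4.png

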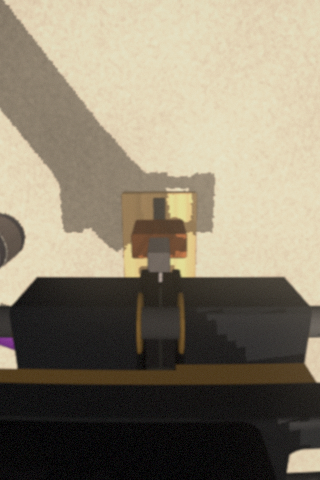

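The post is at (159,262), as predicted, and the fingers should clear its rear face by about 10 mm. Lowering in stages.

>>> jog_arm([
  [0,0,0,-0.05,0,0,0],
  [0,0,0,-0.1,0,0,0],
  [0,0,0,-0.15,0,0,0],
  [0,0,0,-0.2,0,0,0],
  [0,0,0,-0.22,0,0,0],
])

```text
time: 13.83
position: [0.4252, 0.1947, 0.153]
tool_rot: [-0.216, -3.13, 0.004]
ft_force: [0.2, -0.2, -0.2]
grip_width: 0.006
grip_force: 0.0
```

>>> jog_arm([
  [0,0,0,-0.01,0,0,0],
  [0,0,0,-0.02,0,0,0],
  [0,0,0,-0.03,0,0,0],
  [0,0,0,-0.04,0,0,0],
  [0,0,0,-0.04,0,0,0],
])

```text
time: 14.25
position: [0.427, 0.1958, 0.1361]
tool_rot: [0.216, 3.134, 0.0]
ft_force: [-0.4, -0.6, 0.8]
grip_width: 0.009
grip_force: 0.0
```

>>> jog_arm([
  [0,0,0,-0.01,0,0,0],
  [0,0,0,-0.02,0,0,0],
  [0,0,0,-0.03,0,0,0],
  [0,0,0,-0.04,0,0,0],
  [0,0,0,-0.05,0,0,0],
])

```text
time: 14.67
position: [0.4269, 0.1958, 0.1107]
tool_rot: [-0.216, -3.134, -0.0]
ft_force: [0.2, -0.1, -0.3]
grip_width: 0.007
grip_force: 0.0
```

>>> jog_arm([
  [0,0.004,-0.0005,0,0,0,0],
  [0,0.008,-0.001,0,0,0,0],
  [0,0.012,-0.0016,0,0,0,0],
  [0,0.016,-0.002,0,0,0,0],
  [0,0.02,-0.0027,0,0,0,0],
])

```text
time: 15.08
position: [0.4373, 0.1946, 0.1115]
tool_rot: [0.216, 3.134, 0.001]
ft_force: [-2.2, 0.6, 1.4]
grip_width: 0.007
grip_force: 1.4
```

>>> jog_arm([
  [0,0.002,-0.0003,0,0,0,0],
  [0,0.004,-0.0005,0,0,0,0],
  [0,0.006,-0.0008,0,0,0,0],
  [0,0.008,-0.001,0,0,0,0],
  [0,0.01,-0.0013,0,0,0,0],
])

```text
time: 15.5
position: [0.4418, 0.194, 0.1113]
tool_rot: [-0.215, -3.134, -0.0]
ft_force: [-3.0, 0.6, 2.8]
grip_width: 0.006
grip_force: 1.5
```

>>> jog_arm([
  [0,0.002,-0.0003,0,0,0,0],
  [0,0.004,-0.0005,0,0,0,0],
  [0,0.006,-0.0008,0,0,0,0],
  [0,0.008,-0.001,0,0,0,0],
  [0,0.01,-0.0013,0,0,0,0],
])

```text
time: 15.92
position: [0.447, 0.1933, 0.1112]
tool_rot: [0.216, 3.134, 0.0]
ft_force: [-2.4, 1.0, 3.9]
grip_width: 0.001
grip_force: 1.5
```

>>> jog_arm([
  [0,0.002,-0.0003,0,0,0,0],
  [0,0.004,-0.0005,0,0,0,0],
  [0,0.006,-0.0008,0,0,0,0],
  [0,0.008,-0.001,0,0,0,0],
  [0,0.01,-0.0013,0,0,0,0],
])

```text
time: 16.33
position: [0.452, 0.1926, 0.1112]
tool_rot: [0.216, 3.134, 0.0]
ft_force: [-2.9, 1.2, 3.0]
grip_width: 0.006
grip_force: 1.5
```

>>> jog_arm([
  [0,0.002,-0.0003,0,0,0,0],
  [0,0.004,-0.0005,0,0,0,0],
  [0,0.006,-0.0008,0,0,0,0],
  [0,0.008,-0.001,0,0,0,0],
  [0,0.01,-0.0013,0,0,0,0],
])

```text
time: 16.75
position: [0.457, 0.1919, 0.1112]
tool_rot: [0.216, 3.134, 0.0]
ft_force: [-3.3, 1.1, 2.6]
grip_width: 0.005
grip_force: 1.5
```

>>> jog_arm([
  [0,0.002,-0.0003,0,0,0,0],
  [0,0.004,-0.0005,0,0,0,0],
  [0,0.006,-0.0008,0,0,0,0],
  [0,0.008,-0.001,0,0,0,0],
  [0,0.01,-0.0013,0,0,0,0],
])

```text
time: 17.17
position: [0.4613, 0.1913, 0.1112]
tool_rot: [-0.215, -3.133, 0.0]
ft_force: [-6.2, 0.9, 3.9]
grip_width: 0.003
grip_force: 2.7
```

The force rose from 3 to 6 N, so the jaw now pushes the roller. Smaller steps from here.

>>> jog_arm([
  [0,0.001,-0.0001,0,0,0,0],
  [0,0.002,-0.0003,0,0,0,0],
  [0,0.003,-0.0004,0,0,0,0],
  [0,0.004,-0.0005,0,0,0,0],
  [0,0.005,-0.0007,0,0,0,0],
])

```text
time: 17.58
position: [0.4637, 0.191, 0.1112]
tool_rot: [-0.215, -3.133, 0.0]
ft_force: [-5.3, 1.7, 3.7]
grip_width: 0.003
grip_force: 2.7
```

>>> jog_arm([
  [0,0.001,-0.0001,0,0,0,0],
  [0,0.002,-0.0003,0,0,0,0],
  [0,0.003,-0.0004,0,0,0,0],
  [0,0.004,-0.0005,0,0,0,0],
  [0,0.005,-0.0007,0,0,0,0],
])

```text
time: 18.0
position: [0.4662, 0.1907, 0.1112]
tool_rot: [-0.215, -3.133, 0.0]
ft_force: [-5.3, 1.8, 5.0]
grip_width: 0.002
grip_force: 2.7
```

>>> jog_arm([
  [0,0.001,-0.0001,0,0,0,0],
  [0,0.002,-0.0003,0,0,0,0],
  [0,0.003,-0.0004,0,0,0,0],
  [0,0.003,-0.0004,0,0,0,0],
  [0,0.003,-0.0004,0,0,0,0],
])

```text
time: 18.42
position: [0.4678, 0.1905, 0.1112]
tool_rot: [-0.215, -3.133, 0.0]
ft_force: [-4.0, 1.8, 3.3]
grip_width: 0.001
grip_force: 2.5
```

>>> jog_arm([
  [0,0.001,-0.0001,0,0,0,0],
  [0,0.002,-0.0003,0,0,0,0],
  [0,0.003,-0.0004,0,0,0,0],
  [0,0.003,-0.0004,0,0,0,0],
  [0,0.003,-0.0004,0,0,0,0],
])

```text
time: 18.83
position: [0.4693, 0.1902, 0.1112]
tool_rot: [-0.215, -3.133, 0.0]
ft_force: [-4.8, 2.0, 4.3]
grip_width: 0.008
grip_force: 2.6
```

>>> jog_arm([
  [0,0.001,-0.0001,0,0,0,0],
  [0,0.002,-0.0003,0,0,0,0],
  [0,0.003,-0.0004,0,0,0,0],
  [0,0.003,-0.0004,0,0,0,0],
  [0,0.003,-0.0004,0,0,0,0],
])

```text
time: 19.25
position: [0.4708, 0.19, 0.1112]
tool_rot: [-0.215, -3.133, 0.0]
ft_force: [-4.5, 1.1, 4.4]
grip_width: 0.004
grip_force: 2.6
```

>>> jog_arm([
  [0,0.001,-0.0001,0,0,0,0],
  [0,0.002,-0.0003,0,0,0,0],
  [0,0.003,-0.0004,0,0,0,0],
  [0,0.003,-0.0004,0,0,0,0],
  [0,0.003,-0.0004,0,0,0,0],
])

```text
time: 19.67
position: [0.4723, 0.1898, 0.1112]
tool_rot: [-0.215, -3.133, 0.0]
ft_force: [-5.7, 2.3, 4.7]
grip_width: 0.006
grip_force: 2.6
```

>>> jog_arm([
  [0,0.001,-0.0001,0,0,0,0],
  [0,0.002,-0.0003,0,0,0,0],
  [0,0.003,-0.0004,0,0,0,0],
  [0,0.003,-0.0004,0,0,0,0],
  [0,0.003,-0.0004,0,0,0,0],
])

```text
time: 20.08
position: [0.4737, 0.1896, 0.1112]
tool_rot: [-0.215, -3.133, 0.0]
ft_force: [-4.4, 1.1, 3.8]
grip_width: 0.006
grip_force: 2.6
```

>>> jog_arm([
  [0,0.001,-0.0001,0,0,0,0],
  [0,0.002,-0.0003,0,0,0,0],
  [0,0.003,-0.0004,0,0,0,0],
  [0,0.003,-0.0004,0,0,0,0],
  [0,0.003,-0.0004,0,0,0,0],
])

```text
time: 20.5
position: [0.4753, 0.1894, 0.1112]
tool_rot: [-0.215, -3.133, 0.0]
ft_force: [-5.0, 0.7, 3.7]
grip_width: 0.005
grip_force: 2.6
```

>>> jog_arm([
  [0,0.001,-0.0001,0,0,0,0],
  [0,0.002,-0.0003,0,0,0,0],
  [0,0.003,-0.0004,0,0,0,0],
  [0,0.003,-0.0004,0,0,0,0],
  [0,0.003,-0.0004,0,0,0,0],
])

```text
time: 20.92
position: [0.4767, 0.1893, 0.1112]
tool_rot: [-0.215, -3.133, 0.0]
ft_force: [-5.2, 2.0, 4.5]
grip_width: 0.007
grip_force: 2.6
```

>>> jog_arm([
  [0,0.001,-0.0001,0,0,0,0],
  [0,0.002,-0.0003,0,0,0,0],
  [0,0.003,-0.0004,0,0,0,0],
  [0,0.003,-0.0004,0,0,0,0],
  [0,0.003,-0.0004,0,0,0,0],
])

```text
time: 21.33
position: [0.4782, 0.189, 0.1112]
tool_rot: [-0.215, -3.133, 0.0]
ft_force: [-5.6, 2.2, 3.6]
grip_width: 0.01
grip_force: 2.7
```

>>> jog_arm([
  [0,0.001,-0.0001,0,0,0,0],
  [0,0.002,-0.0003,0,0,0,0],
  [0,0.003,-0.0004,0,0,0,0],
  [0,0.003,-0.0004,0,0,0,0],
  [0,0.003,-0.0004,0,0,0,0],
])

```text
time: 21.75
position: [0.4797, 0.1888, 0.1111]
tool_rot: [-0.215, -3.133, 0.0]
ft_force: [-5.2, 1.7, 4.8]
grip_width: 0.004
grip_force: 2.7
```

>>> jog_arm([
  [0,0.001,-0.0001,0,0,0,0],
  [0,0.002,-0.0003,0,0,0,0],
  [0,0.003,-0.0004,0,0,0,0],
  [0,0.003,-0.0004,0,0,0,0],
  [0,0.003,-0.0004,0,0,0,0],
])

```text
time: 22.17
position: [0.4812, 0.1887, 0.1112]
tool_rot: [-0.215, -3.133, 0.0]
ft_force: [-5.8, 1.3, 3.6]
grip_width: 0.003
grip_force: 2.7
```

>>> jog_arm([
  [0,0.001,-0.0001,0,0,0,0],
  [0,0.002,-0.0003,0,0,0,0],
  [0,0.003,-0.0004,0,0,0,0],
  [0,0.003,-0.0004,0,0,0,0],
  [0,0.003,-0.0004,0,0,0,0],
])

```text
time: 22.58
position: [0.4827, 0.1884, 0.1112]
tool_rot: [-0.215, -3.133, 0.0]
ft_force: [-4.8, 1.6, 4.3]
grip_width: 0.005
grip_force: 2.7
```

>>> jog_arm([
  [0,0.001,-0.0001,0,0,0,0],
  [0,0.002,-0.0003,0,0,0,0],
  [0,0.003,-0.0004,0,0,0,0],
  [0,0.003,-0.0004,0,0,0,0],
  [0,0.003,-0.0004,0,0,0,0],
])

```text
time: 23.0
position: [0.4841, 0.1882, 0.1112]
tool_rot: [-0.215, -3.132, 0.0]
ft_force: [-4.0, 1.5, 4.4]
grip_width: 0.004
grip_force: 2.7
```

>>> jog_arm([
  [0,0.001,-0.0001,0,0,0,0],
  [0,0.002,-0.0003,0,0,0,0],
  [0,0.003,-0.0004,0,0,0,0],
  [0,0.003,-0.0004,0,0,0,0],
  [0,0.003,-0.0004,0,0,0,0],
])

```text
time: 23.42
position: [0.4852, 0.1881, 0.1112]
tool_rot: [-0.215, -3.132, 0.0]
ft_force: [-6.6, 2.1, 4.1]
grip_width: 0.006
grip_force: 3.4
```

>>> jog_arm([
  [0,0.001,-0.0001,0,0,0,0],
  [0,0.001,-0.0001,0,0,0,0],
  [0,0.001,-0.0001,0,0,0,0],
  [0,0.001,-0.0001,0,0,0,0],
  [0,0.001,-0.0001,0,0,0,0],
])

```text
time: 23.83
position: [0.4852, 0.1881, 0.1112]
tool_rot: [-0.215, -3.131, 0.001]
ft_force: [-8.2, 1.5, 6.8]
grip_width: 0.004
grip_force: 4.1
```

>>> jog_arm([
  [0,0.001,-0.0001,0,0,0,0],
  [0,0.002,-0.0003,0,0,0,0],
  [0,0.002,-0.0003,0,0,0,0],
  [0,0.002,-0.0003,0,0,0,0],
  [0,0.002,-0.0003,0,0,0,0],
])

```text
time: 24.25
position: [0.4851, 0.1881, 0.1111]
tool_rot: [-0.214, -3.129, 0.001]
ft_force: [-11.3, 0.9, 9.3]
grip_width: 0.005
grip_force: 5.4
```

>>> jog_arm([
  [0,0.001,-0.0001,0,0,0,0],
  [0,0.002,-0.0003,0,0,0,0],
  [0,0.002,-0.0003,0,0,0,0],
  [0,0.002,-0.0003,0,0,0,0],
  [0,0.002,-0.0003,0,0,0,0],
])

```text
time: 24.67
position: [0.4852, 0.1881, 0.1112]
tool_rot: [-0.214, -3.127, 0.001]
ft_force: [-12.9, 1.0, 10.7]
grip_width: 0.009
grip_force: 6.8
```

>>> jog_arm([
  [0,0.001,-0.0001,0,0,0,0],
  [0,0.001,-0.0001,0,0,0,0],
  [0,0.001,-0.0001,0,0,0,0],
  [0,0.001,-0.0001,0,0,0,0],
  [0,0.001,-0.0001,0,0,0,0],
])

```text
time: 25.08
position: [0.4852, 0.1881, 0.1111]
tool_rot: [-0.213, -3.126, 0.002]
ft_force: [-14.5, 1.0, 11.0]
grip_width: 0.003
grip_force: 7.5
```

>>> jog_arm([
  [0,0,0,0,0,0,0],
  [0,0,0,0,0,0,0],
  [0,0,0,0,0,0,0],
  [0,0,0,0,0,0,0],
  [0,0,0,0,0,0,0],
])

```text
time: 25.5
position: [0.4852, 0.1881, 0.1111]
tool_rot: [-0.213, -3.126, 0.002]
ft_force: [-15.3, 1.9, 11.0]
grip_width: 0.007
grip_force: 7.5
```

>>> jog_arm([
  [0,0,0,0,0,0,0],
  [0,0,0,0,0,0,0],
  [0,0,0,0,0,0,0],
  [0,0,0,0,0,0,0],
  [0,0,0,0,0,0,0],
])

```text
time: 25.92
position: [0.4852, 0.1881, 0.1112]
tool_rot: [-0.213, -3.126, 0.002]
ft_force: [-15.3, 0.1, 10.7]
grip_width: 0.003
grip_force: 7.5
```

```bash
python3 - <<'E'
from h import *
d=grab('side'); save(d,'p3.png',(170,270,420,420),2.5); print(d['state']['ft_force'])
E
```

```text
[-15.25649329   0.08190304  10.74700021]
```

View pics/p3.png

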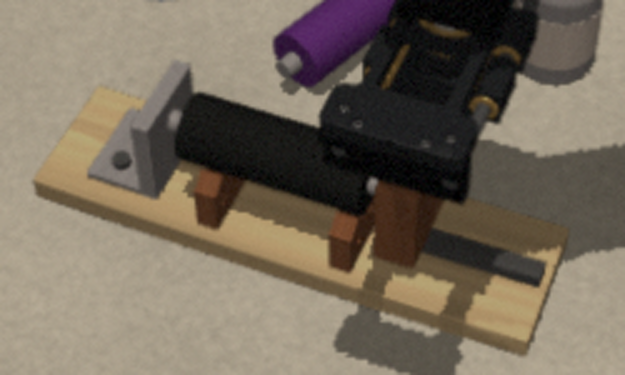

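The roller is against the stop at (172,120) and the jaw is against its near stub at (372,187). It has been pressed at about 12 N for over a second. Backing off, then up.

>>> jog_arm([
  [0,-0.006,0.0008,0,0,0,0],
  [0,-0.012,0.0016,0,0,0,0],
  [0,-0.018,0.0024,0,0,0,0],
  [0,-0.026,0.0035,0,0,0,0],
  [0,-0.036,0.005,0,0,0,0],
])

```text
time: 26.38
position: [0.4717, 0.1894, 0.1111]
tool_rot: [0.217, 3.133, -0.001]
ft_force: [-0.1, 0.8, 0.7]
grip_width: 0.007
grip_force: 0.0
```

>>> jog_arm([
  [0,-0.01,0,0,0,0,0],
  [0,-0.01,0,0.04,0,0,0],
  [0,-0.01,0,0.1,0,0,0],
  [0,-0.01,0,0.17,0,0,0],
  [0,-0.01,0,0.24,0,0,0],
])

```text
time: 26.8
position: [0.4657, 0.1896, 0.2321]
tool_rot: [-0.216, -3.133, 0.001]
ft_force: [1.2, 0.5, -0.2]
grip_width: 0.009
grip_force: 0.0
```

>>> jog_arm([
  [0,0,0,0.04,0,0,0],
  [0,0,0,0.06,0,0,0],
  [0,0,0,0.06,0,0,0],
  [0,0,0,0.06,0,0,0],
  [0,0,0,0.06,0,0,0],
])

```text
time: 27.22
position: [0.4654, 0.1895, 0.2591]
tool_rot: [-0.216, -3.131, 0.003]
ft_force: [-0.1, -0.9, -0.2]
grip_width: 0.006
grip_force: 0.0
```

```bash
python3 - <<'E'
from h import *
d=grab('side'); save(d,'p4.png',(170,270,420,420),2.5); print(d['state']['ft_force'],d['state']['position'])
E
```

```text
[-0.12567193 -0.89147366 -0.24044036] [0.46543531 0.1895423  0.25910558]
```

View pics/p4.png

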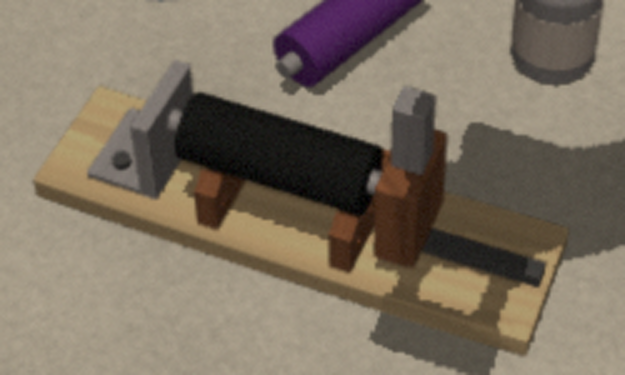

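The roller stays clamped between the stop at (175,120) and the jaw at (375,182), and the arm is clear. Handing in.

```bash
python3 -c "
from bench import ctrl
print(ctrl.close_job())"
```

```text
the job is handed in; nothing more can be done
None
```

The larger roller lies in both Vs, clamped between the jaw and the end stop after just over a second at about 12 N (wrist force less the jaw's friction); the arm is clear and the job is handed in at about 27 s, with no verdict returned.

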